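Hang the ingredient pan on its twin-pin rack

TASK

Lift the steel ingredient pan by its red handle and hang it on the rack, with the holes of both ears over the two brass pins. Feel for the pins gently, never pushing pan and rack together with more than 25 N; once both ears lie flat on the rails, press the pan home with a firm push of about 10 N for a moment, then let go. Leave everything else on the counter where it is.

Things in the scene. Friction and masses are not known exactly. Their poses are not given: they have to be found in the camera images.
- pan: Open steel ingredient pan, about 0.4 kg, with two holed ears and a red bridge handle. Origin: centre of its underside, z up. Box 84 mm along x, 106 mm along y, 80 mm tall, walls 3 mm. Each ear is 6 mm thick, 54 mm wide (x) and reaches to y = +-97 mm; its underside is 70 mm above the origin. The pan is the same when turned half round.
- pan_handle (a point): Centre of the pan's red handle, 104 mm straight above the pan's origin: a straight bar along the pan's y, 14 mm wide (x), 106 mm long, 16 mm tall, open on both long sides. Its axes are the pan's.
- pan_hole (a point): Centre of the hole in the pan's +y ear, at the ear's underside (x 0, y 75, z 70 mm from the pan's origin). The hole goes through, 10.5 mm wide along x and 13 mm along y. The -y ear has the same hole at y = -75 mm.
- rack: Fixed dark steel rack. Origin: on the worktop, midway between the nominal pin places, z up. Base plate 8 mm thick, x -70 to 100, y -100 to 100 mm. Two upright cheeks at y = +-75 mm, 26 mm thick, 108 mm tall, x -45 to 65 mm, leave 124 mm free between them. Hung, the pan's origin is about 60 mm above this one, midway between the pins, its y along the rack's y (either way round).
- rack_seat (a point): Point 130 mm above the rack's origin, level with the flat tops of the two aluminium rails (22 mm wide, over the cheeks) on which the pan's ears must lie. A cross bar of the same height joins the rails behind, x 74 to 86 mm. The rail frame with its pins stands on rubber buffers: it sinks about 1 mm per 5 N, at most 6 mm, without tilting.
- pin_place (a point): Nominal foot of the +y brass pin (x 0, y 75, z 130 mm in the rack's frame; the other is at y = -75). Pins: 8 mm thick, 17 mm tall, tip slightly chamfered. The rail frame with both pins is clamped in long holes: both stand together up to 14 mm off nominal, either way along the rack's x only. No reported pose shows this; see or feel it. Clamps do not slip.
- mug: white mug, 85 mm tall; a bystander, not part of the job. Origin: centre of its underside.
- jar: squat amber jar with a paper label, 75 mm tall, 60 mm across; a bystander, not part of the job. Origin: centre of its underside.
- salt: clear shaker with a steel cap, 100 mm tall; a bystander, not part of the job. Origin: centre of its underside.
- spoon: steel spoon with a wooden handle, lying down; a bystander, not part of the job. Origin: centre of its underside.
- spatula: steel spatula with a black handle, lying down; a bystander, not part of the job. Origin: centre of its underside.
- bowl: blue bowl, 55 mm tall, 140 mm across; a bystander, not part of the job. Origin: centre of its underside.
Mind the look-alikes: they are no part of the job. Leave any pink, purple or turquoise look-alike of the pan alone.

How it is judged:
By the outcome, as a careful person would: the job done as asked, in the order asked, and still so for the second after the job is handed in, with the robot touching nothing.
It also fails if it takes over 72 s, if anything falls off the work surface, if the arm or the gripper's body presses on something with over 40 N, if the wrist force passes 120 N, or if a joint passes its speed limit or range.

ROBOT

A 7-joint arm with a two-finger parallel gripper is mounted at the origin on the work surface. World frame = base frame: x ahead of the robot, y to its left, z up, the work surface at z = 0. Lengths are in mm, angles in rad, forces in N, time in s.
With the tool pointing down it reaches from about 400 to 900 mm from the base axis. Payload 5.6 kg.
Tool frame: the origin (TCP) lies midway between the tips of the shut fingers; the grasp point (between the pads) lies 19 mm behind it; x points along the fingers, y is the direction in which the jaws open and shut, and the axes are right-handed (so a half turn about x gives the same grasp; the last joint's range is limited). The gripper opens to 92 mm and grips with 3 to 60 N. Pads are 20 mm wide; open, the fingers measure 128 mm over their backs; the gripper's body (75 mm by 189 mm) begins 69 mm behind the grasp point.
Start: joints at [-1.247, 0.468, -0.012, 1.603, 0.006, 1.071, -0.056], TCP at [233.15, 606.754, 214.592] pointing down, gripper open.
Joint ranges: [-2.53, 2.53], [-0.31, 2.02], [-1.57, 1.55], [0.28, 2.44], [-1.29, 4.43], [0.15, 1.84], [-2.92, 2.92]. Speed limits (rad/s): [2.57, 2.57, 3.14, 3.14, 3.14, 3.14, 3.14].

INTERFACE

Orientations are given as a rotation vector (axis times angle).
In Python, from cell import robot, grip, kin, viewer gives the robot as it stands. Calls block until the motion is done:
- robot.movep(position, orientation): joint-space move of the TCP to a pose.
- robot.servo_line(position, feed=150, rotation=None): straight line of the TCP; rotation=None keeps the orientation; feed is the mean speed in mm/s.
- robot.goto_joints(angles): joint-space move.
- grip(opening, newtons=None): opening from 0.0 (shut) to 1.0 (fully open); newtons is the grip in N (None keeps the last); returns when the fingers have stopped.
- robot.hold(seconds).
- kin.ik(position, orientation): joint angles nearest the present ones, or None.
- robot.observe(): the state.
- viewer.read_camera(name): name is "scene" or "top" or "wrist"; returns the picture (420x560x3 uint8, red, green, blue); there is no depth.
- viewer.camera_info(name): a dict with "camera_matrix" (3x3 intrinsics, pixels), "R" (3x3) and "t" (3): a world point X has camera coordinates R X + t. Camera axes: x right, y down, z forward; pixel columns grow to the right and rows downward; lengths in mm; the calibration is good to about 2 mm. A picture is of the moment at which its call begins: read the wrist's pose just before it. camera_info takes no time and is no camera call; for the wrist camera it gives the pose at the moment of the call.
A pose or a line that the arm cannot do raises robot.IKError and nothing moves.
- robot.job_done(): hands the job in, once; it reports no verdict.
Trained networks look in the newest picture that a camera, given by its name, has taken for a name from the list of things; names that differ only in an ending like _2 or _b are one class to them, and where a whole thing is asked for, a point or a joint stands for the part that bears it (a point fixed in the world has none). Each returns a list of dicts, best first, with "confidence" (0 to 1); they miss things now and then, are a little off and sometimes report something else, mostly with a low value. They report only what shows in the picture. A call takes as long as a camera call. They do not tell look-alikes from the thing itself.
- viewer.silhouettes(name, camera): "mask" (420x560 bool, what is visible of it).
- viewer.pinpoint(name, camera): "at" ([x, y, z] in mm, in the coordinates of the camera as it stood for that picture, good to about 4 mm: a listed point, or the origin of a listed thing).
The state is a dict: "t": time; "joints": joint angles; "joint_velocities": joint speeds; "joint_torque": joint torques, N m; "tcp_pos": TCP position; "tcp_rot": TCP orientation; "contact_force": force on the tool from outside, world axes, zero at the start; "wrist_torque": the same for the moment, N m; "grip_width": opening from 0.0 (shut) to 1.0 (fully open).
Only numpy, scipy, OpenCV 4.12 (cv2) and the standard library are available. Lean on these libraries where they do the work, as an engineer would, in place of code of your own. Each camera call takes 0.05 s, during which the arm holds its last target. There are 200 camera calls.

## Working session

There is one attempt and no reset: what is moved stays moved. The work goes in short steps, each a Python script; the robot and the scene stay as the last script left them, time stands still between calls to the robot, and variables do not carry over. Pictures are saved under pics/ and viewed, about 8 in all and at most 12, crops included, and the job is handed in when it is done.

```bash
ls; mkdir -p pics; cat > h.py <<'E'
import numpy as np, cv2
from cell import robot, grip, kin, viewer
from scipy.spatial.transform import Rotation as Ro
def world(p,ci): return np.array(ci["R"]).T@(np.array(p)-np.array(ci["t"]))
def proj(X,ci):
    c=np.array(ci["R"])@np.array(X)+np.array(ci["t"]); q=np.array(ci["camera_matrix"])@c; return q[:2]/q[2]
def down(a): # tool x down, tool y at angle a in world xy
    x=np.array([0,0,-1.]); y=np.array([np.cos(a),np.sin(a),0]); return Ro.from_matrix(np.c_[x,y,np.cross(x,y)]).as_rotvec()
def save(im,n): cv2.imwrite("pics/"+n,cv2.cvtColor(im,cv2.COLOR_RGB2BGR))
E
python3 - <<'E'
from h import *
ims=[]
for c in("scene","top"):
    im=viewer.read_camera(c); ci=viewer.camera_info(c); save(im,c+"0.png")
    for n in("pan","pan_handle","pan_hole","rack","rack_seat","pin_place"):
        for d in viewer.pinpoint(n,c): 
            w=world(d["at"],ci); print(c,n,round(d["confidence"],2),w.round(1),proj(w,ci).round())
o=robot.observe();print(o)
E
```

```text
pics
scene pan 0.86 [ 381.4 -280.1   -2.6] [265. 160.]
scene pan 0.8 [383.3 -38.2  -0.9] [300. 202.]
scene pan 0.72 [ 5.584e+02 -6.000e+00 -3.000e-01] [263. 231.]
scene pan 0.61 [ 2.414e+02 -4.706e+02  4.000e-01] [270. 117.]
scene pan 0.59 [ 565.8 -216.3    2.4] [232. 190.]
scene pan_handle 0.66 [ 380.9 -276.5  103.6] [266. 141.]
scene pan_handle 0.64 [388.5 -42.1 103.9] [300. 184.]
scene pan_handle 0.64 [ 239.8 -468.6  107.9] [270.  97.]
scene pan_hole 0.92 [ 546.3 -141.4   68.3] [246. 191.]
scene pan_hole 0.9 [ 333.3 -217.8   73.3] [285. 152.]
scene pan_hole 0.9 [338.8  28.3  71.6] [323. 198.]
scene pan_hole 0.6 [ 183.3 -423.4   71.9] [288. 106.]
scene rack 0.57 [504.  212.7  -2.4] [313. 271.]
scene rack_seat 0.87 [501.1 210.5 133.1] [316. 250.]
scene pin_place 0.56 [518.3 289.5 130.3] [327. 273.]
top pan 0.92 [ 376.2 -273.5    2.3] [356. 253.]
top pan 0.86 [ 241.3 -466.7    2.3] [415. 292.]
top pan 0.68 [ 568.9 -212.8    0.9] [335. 198.]
top pan 0.6 [384.1 -32.8   5.3] [285. 253.]
top pan_handle 0.94 [ 567.3 -214.   101.7] [340. 194.]
top pan_handle 0.85 [ 238.9 -467.8  103.3] [42
[... 643 characters left out ...]
oints': array([-1.24702721,  0.46743996, -0.01160198,  1.60270916,  0.00598818,
        1.07138963, -0.05632598]), 'joint_velocities': array([ 1.07604837e-03,  6.30387956e-04,  1.35348626e-03,  7.04393740e-04,
       -3.20251320e-04, -6.39585832e-05, -1.42529115e-03]), 'joint_torque': array([ 5.16323980e-04, -5.20280886e+01, -1.20318684e-02, -2.44011408e+01,
       -5.66416222e-02,  1.14998542e-02,  2.74429465e-05]), 'tcp_pos': array([233.13073557, 606.76493588, 214.6275515 ]), 'tcp_rot': array([ 0.28791155,  1.55152197, -0.28777899]), 'contact_force': array([ 0.58264131, -0.05590928, -0.43699805]), 'wrist_torque': array([0.00195297, 0.0246032 , 0.00962308]), 'grip_width': 0.998815089310658}
```

```bash
python3 - <<'E'
import cv2
a=cv2.imread("pics/scene0.png");b=cv2.imread("pics/top0.png")
a=cv2.resize(a[70:330,160:440],(800,743)) [:600]
cv2.imwrite("pics/s1.png",a)
cv2.imwrite("pics/t1.png",cv2.resize(b[130:340,170:450],(800,600)))
E
```

```text
(no output)
```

View pics/s1.png

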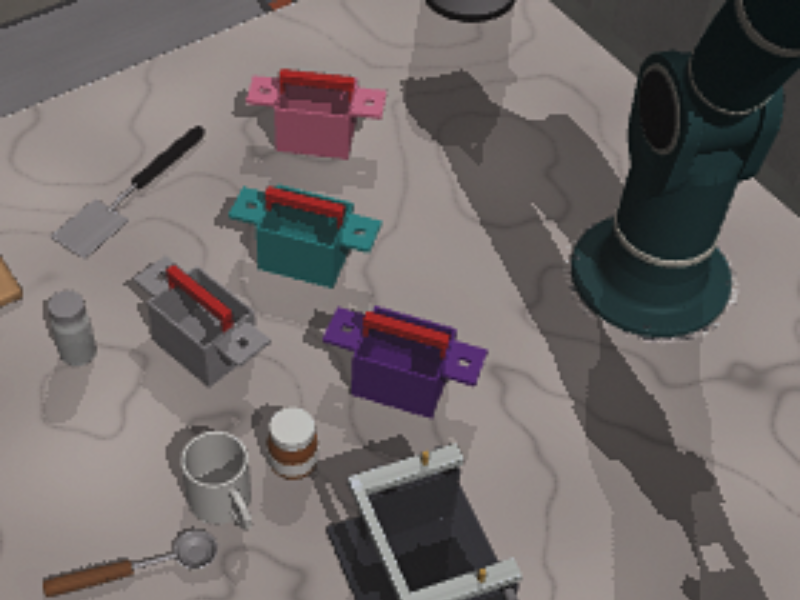

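View pics/t1.png

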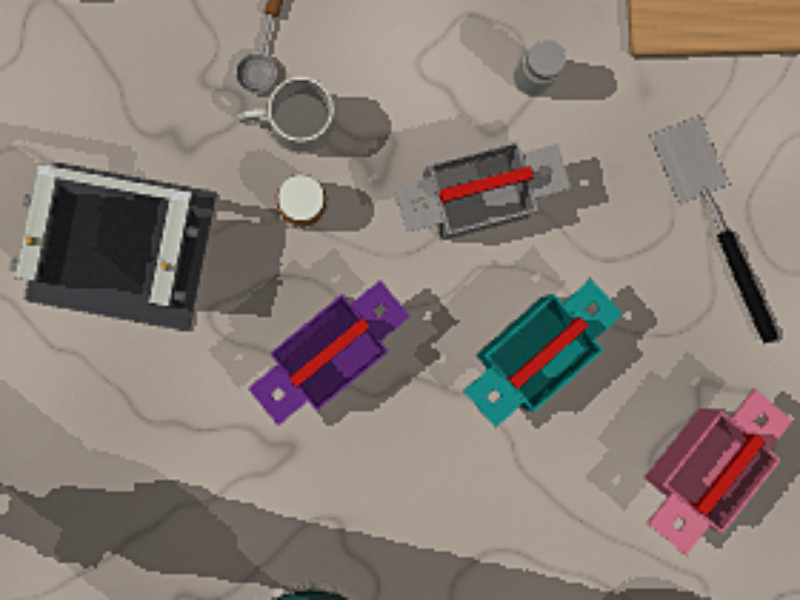

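The steel pan is the grey one at about (490,190) in the top crop, around world (567,-214). The rack's brass pins are at about (32,240) and (167,267). The coloured look-alikes are well separated from it. Next I'll take wrist views over the rack and then the pan.

```bash
python3 - <<'E'
from h import *
ci=viewer.camera_info("top")
def ray(px,z):
    K=np.array(ci["camera_matrix"]);R=np.array(ci["R"]);t=np.array(ci["t"])
    c=-R.T@t; d=R.T@np.linalg.inv(K)@[px[0],px[1],1]; return c+d*(z-c[2])/d[2]
for p in((32,240),(167,267)): print("pin top",ray((170+p[0]/2.857,130+p[1]/2.857),141).round(1))
o=robot.observe(); M=Ro.from_rotvec(o["tcp_rot"]).as_matrix(); print("tool y",M[:,1].round(2),o["t"])
def look(pos,a,names,tag):
    best=None
    for k in(0,np.pi):
        q=kin.ik(pos,down(a+k))
        if q is not None: 
            print(k,np.round(q,2))
            if best is None or abs(q[6])<abs(best[1][6]): best=(k,q)
    robot.movep(pos,down(a+best[0])); robot.hold(.3)
    wi=viewer.camera_info("wrist"); im=viewer.read_camera("wrist"); save(im,tag+".png")
    np.savez(tag,R=wi["R"],t=wi["t"],K=wi["camera_matrix"])
    for n in names:
        for d in viewer.pinpoint(n,"wrist"):
            w=world(d["at"],wi); print(tag,n,round(d["confidence"],2),w.round(1),proj(w,wi).round())
    print("cam",(-np.array(wi["R"]).T@wi["t"]).round(), robot.observe()["tcp_pos"].round(), robot.observe()["t"])
look([503,215,330],-np.radians(13),["rack","rack_seat","pin_place"],"wr")
look([567,-214,290],np.radians(12.4),["pan","pan_handle","pan_hole"],"wp")
a=cv2.imread("pics/wr.png");b=cv2.imread("pics/wp.png")
E
```

```text
pin top [514.6 287.8 141. ]
pin top [480.7 141.  141. ]
tool y [0.36 0.93 0.  ] 0.7
0 [-0.86  0.19  0.46  1.74 -0.09  1.23 -0.6 ]
3.141592653589793 [-0.43  0.2  -0.04  1.71  0.01  1.23  2.44]
wr rack 0.62 [498.8 215.6   3.3] [278. 165.]
wr rack_seat 0.7 [503.9 212.1 127.5] [282. 184.]
wr pin_place 0.87 [515.6 293.5 128.2] [276. 114.]
cam [521. 298. 500.] [503. 215. 330.] 2.9833
0 [-0.26  0.38  0.75  1.67 -0.28  1.2   0.77]
3.141592653589793 [-0.42  0.45  1.01  1.68 -0.4   1.24 -2.25]
wp pan 0.87 [ 375.9 -277.2    2.2] [144. 183.]
wp pan 0.74 [ 241.3 -468.4   -5.7] [ 54. 276.]
wp pan 0.64 [ 569.  -217.4   -4.8] [280. 171.]
wp pan_handle 0.87 [ 376.  -280.   102.1] [110. 205.]
wp pan_handle 0.8 [ 569.8 -215.4  103.3] [282. 188.]
wp pan_handle 0.58 [560.8  -7.1  -0.9] [310.  12.]
wp pan_hole 0.9 [ 328.1 -210.6   71.7] [ 86. 135.]
wp pan_hole 0.67 [ 551.3 -138.5   65.2] [280. 116.]
wp pan_hole 0.25 [664.8  -5.6   1.7] [388.  30.]
cam [ 548. -131.  460.] [ 567. -214.  290.] 5.0833
```

View pics/wr.png

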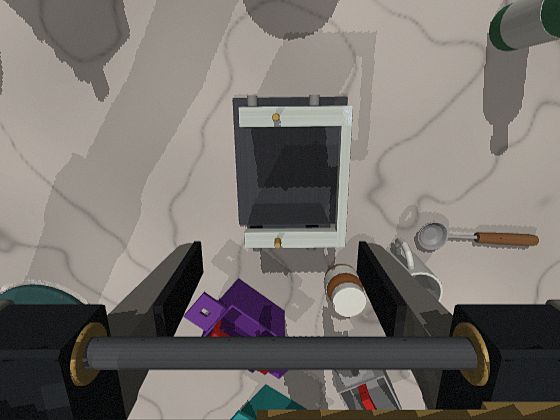

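View pics/wp.png

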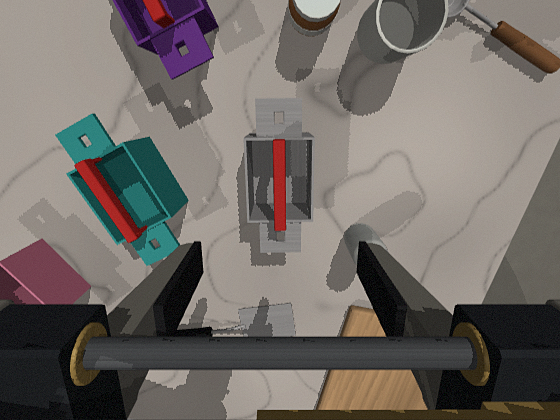

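The rack sits upright in its view, with the pins at about (276,117) and (278,242). In the pan view the red bar is vertical, at about (279,185). I'll measure both by colour.

```bash
cat >> h.py <<'E'
def rayz(px,z,ci):
    K=np.array(ci["K"]);R=np.array(ci["R"]);t=np.array(ci["t"])
    c=-R.T@t; d=R.T@np.linalg.inv(K)@[px[0],px[1],1]; return c+d*(z-c[2])/d[2]
E
python3 - <<'E'
from h import *
im=cv2.imread("pics/wr.png"); hsv=cv2.cvtColor(im,cv2.COLOR_BGR2HSV); ci=np.load("wr.npz")
m=((hsv[...,0]>8)&(hsv[...,0]<30)&(hsv[...,1]>110)&(hsv[...,2]>80)).astype(np.uint8)
m[:,:230]=0;m[:,355:]=0;m[255:]=0;m[:90]=0
n,l,s,c=cv2.connectedComponentsWithStats(m); P=[]
for i in range(1,n):
    if s[i][4]>8: 
        print(s[i],c[i].round(1),[rayz(c[i],z,ci).round(1) for z in(138.5,147)]); P.append(rayz(c[i],141,ci))
d=P[0]-P[1];print("pin dist",np.hypot(*d[:2]),"yaw y-axis deg",np.degrees(np.arctan2(d[1],d[0])),"mid",(P[0]+P[1])/2)
crop=im[95:130,255:300];crop2=im[225:260,255:300]
v=cv2.resize(np.vstack([crop,crop2]),None,fx=8,fy=8,interpolation=cv2.INTER_NEAREST)
im=cv2.imread("pics/wp.png"); hsv=cv2.cvtColor(im,cv2.COLOR_BGR2HSV); ci=np.load("wp.npz")
m=(((hsv[...,0]<8)|(hsv[...,0]>172))&(hsv[...,1]>150)&(hsv[...,2]>60)).astype(np.uint8); m[:,:245]=0;m[:,320:]=0;m[:120]=0;m[245:]=0
ys,xs=np.nonzero(m); print("red",xs.min(),xs.max(),ys.min(),ys.max(),len(xs))
for y in(150,170,190,210,225): print(y,xs[ys==y].min(),xs[ys==y].max())
W=[]
for y in (ys.min(),ys.max()): W.append(rayz((xs[abs(ys-y)<8].mean(),y),112,ci))
W=np.array(W);d=W[0]-W[1];print(W.round(1),"len",np.hypot(*d[:2]),"ang",np.degrees(np.arctan2(d[1],d[0])),"mid",W.mean(0))
v2=cv2.resize(im[90:265,235:325],None,fx=3.2,fy=3.2,interpolation=cv2.INTER_NEAREST)
cv2.imwrite("pics/cr.png",np.hstack([v,v2])[:600])
E
```

```text
[272 114   7   7  36] [275.3 116.8] [array([514.3, 290.6, 138.5]), array([514.5, 290.8, 147. ])]
[275 238   5  10  48] [277.1 242.5] [array([482.3, 144.2, 138.5]), array([483.2, 147.8, 147. ])]
pin dist 148.8235987451897 yaw y-axis deg 77.6806362690705 mid [498.46756261 217.93937317 141.        ]
red 273 285 139 230 1117
150 273 284
170 273 285
190 274 285
210 274 285
225 274 285
[[ 554.2 -161.5  112. ]
 [ 577.9 -264.1  112. ]] len 105.25901565339947 ang 103.04944621835695 mid [ 566.05700346 -212.80922133  112.        ]
```

View pics/cr.png

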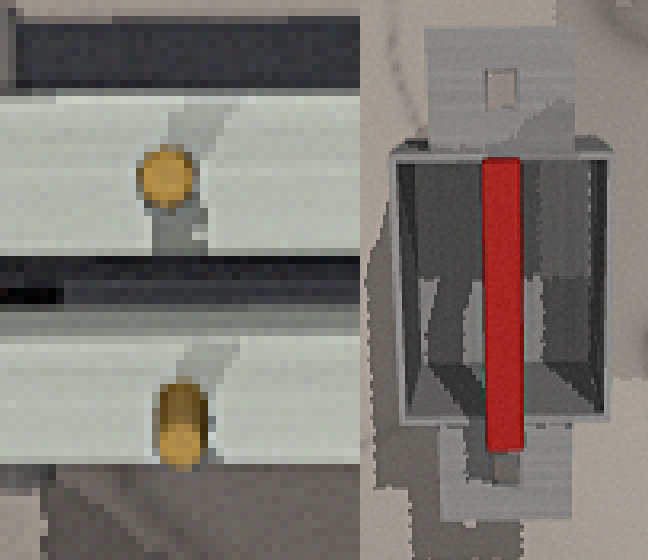

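```bash
python3 - <<'E'
from h import *
a=np.radians(13.05); x,y=566.0,-212.8
robot.movep([x,y,150],down(a)); robot.servo_line([x,y,85],feed=80)
robot.hold(.2);print("pre",robot.observe()["contact_force"].round(2))
grip(0.0,45); robot.hold(.2); o=robot.observe();print(o["grip_width"],o["tcp_pos"].round(2),o["contact_force"].round(2))
robot.servo_line([x,y,250],feed=120); robot.hold(.3)
o=robot.observe();print(o["grip_width"],o["contact_force"].round(2),o["wrist_torque"].round(3))
b=np.radians(-12.4)
robot.movep([498.4,217.5,250],down(b)); robot.servo_line([498.4,217.5,185],feed=80); robot.hold(.4)
o=robot.observe();print(o["t"],o["contact_force"].round(2),o["wrist_torque"].round(3),o["tcp_pos"].round(2),o["tcp_rot"],down(b))
wi=viewer.camera_info("wrist"); im=viewer.read_camera("wrist"); save(im,"wi.png")
np.savez("wi",R=wi["R"],t=wi["t"],K=wi["camera_matrix"],p=o["tcp_pos"],r=o["tcp_rot"])
b=np.array([498.4,217.5,0]);u=np.array([.2147,.9767,0])
print("pin tip exp",proj([514.5,290.8,147],wi),"hole exp (origin 100) z176",proj([514.5,290.8,176],wi),proj([514.5,290.8,170],wi))
c=proj([514.5,290.8,170],wi).astype(int)
cv2.imwrite("pics/wic.png",np.hstack([cv2.resize(cv2.cvtColor(im,cv2.COLOR_RGB2BGR)[c[1]-50:c[1]+50,c[0]-50:c[0]+50],(560,560),interpolation=0)]));print(c)
E
```

```text
pre [0.98 0.21 0.04]
0.14765107908289915 [ 566.13 -212.68   84.95] [ 0.74  0.42 -1.38]
0.1486701226686938 [ 0.32  0.13 -3.16] [-0.047  0.051 -0.026]
13.0 [-0.68 -0.09 -3.28] [-0.029  0.056  0.028] [498.44 217.6  185.17] [ 1.36706835  1.09909345 -1.36646394] [ 1.36682529  1.09895575 -1.36682529]
pin tip exp [281.05143578 124.15353616] hole exp (origin 100) z176 [281.3132469  126.61654265] [281.25246185 126.04470303]
[281 126]
```

View pics/wic.png

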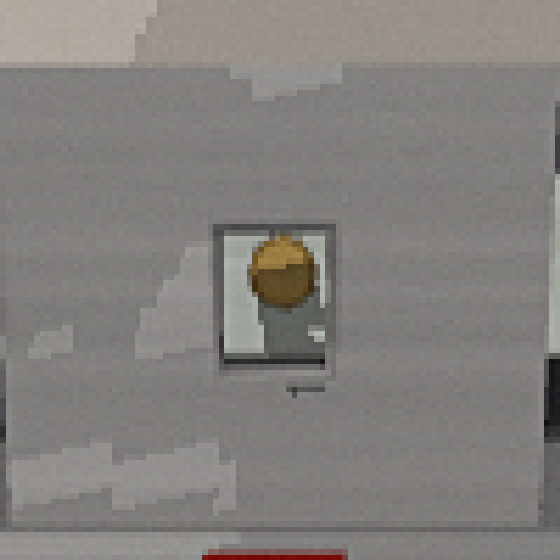

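View pics/wi.png

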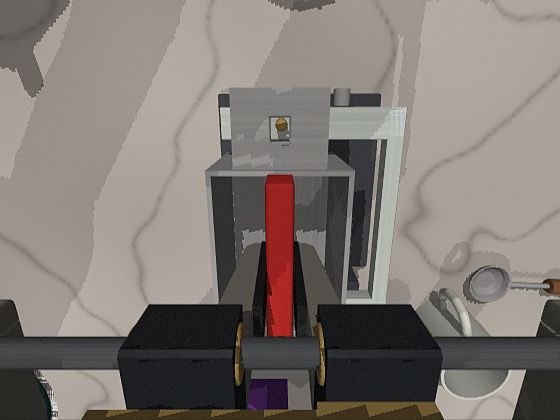

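The view down through the ear hole shows the pin tip at about (281.5,124.2), where I expected it. The hole centre is at about (279.8,129), so there is a small offset to convert.

```bash
python3 - <<'E'
from h import *
ci=np.load("wi.npz"); im=cv2.imread("pics/wi.png"); 
f=lambda X,Y:(231+X/5.6-.5,76+Y/5.6-.5)
ex=np.array([np.cos(np.radians(-12.4)),np.sin(np.radians(-12.4)),0]);ey=np.array([-ex[1],ex[0],0]); o=np.array([498.4,217.5,0])
def r(n,p,z): w=rayz(p,z,ci)-o; print(n,"rack x %.2f y %.2f"%(w@ex,w@ey))
for z in(176,):
    r("hole L",f(217,297),z);r("hole R",f(330,297),z);r("hole top(+y)",f(273,228),z);r("hole bot(-y)",f(273,366),z)
    r("ear L",f(5,400),z);r("ear R",f(547,400),z);r("ear far L",f(20,67),z);r("ear far R",f(540,62),z)
r("pin tip L",f(250,270),147);r("pin tip R",f(317,270),147);r("pin +y",f(283,234),147)
r("pin -y",f(283,306),147)
# bar edges for yaw
hsv=cv2.cvtColor(im,cv2.COLOR_BGR2HSV); m=((hsv[...,0]<8)|(hsv[...,0]>172))&(hsv[...,1]>150)&(hsv[...,2]>60); m[:170]=0
for y in(190,205,220,235): x=np.nonzero(m[y])[0]; r("bar L%d"%y,(x.min()-.5,y),212); r("bar R%d"%y,(x.max()+.5,y),212)
E
```

```text
hole L rack x -6.66 y 74.02
hole R rack x 4.46 y 74.02
hole top(+y) rack x -1.15 y 80.55
hole bot(-y) rack x -1.15 y 67.34
ear L rack x -27.96 y 63.98
ear R rack x 26.26 y 64.01
ear far L rack x -25.15 y 95.24
ear far R rack x 24.15 y 95.70
pin tip L rack x -3.78 y 75.32
pin tip R rack x 3.84 y 75.32
pin +y rack x -0.03 y 79.26
pin -y rack x -0.02 y 71.33
bar L190 rack x -8.01 y 48.24
bar R190 rack x 5.52 y 48.24
bar L205 rack x -8.10 y 40.93
bar R205 rack x 5.61 y 40.93
bar L220 rack x -8.21 y 33.40
bar R220 rack x 5.72 y 33.41
bar L235 rack x -7.82 y 25.65
bar R235 rack x 5.82 y 25.65
```

```bash
python3 - <<'E'
from h import *
ex=np.array([np.cos(np.radians(-12.4)),np.sin(np.radians(-12.4)),0]);ey=np.array([-ex[1],ex[0],0]); o=np.array([498.4,217.5,0])
def T(x,y,z): return o+ex*x+ey*y+[0,0,z]
robot.servo_line(T(1.05,1.25,166),feed=60); robot.hold(.4)
s=robot.observe(); f0=s["contact_force"]; print(s["t"],f0.round(2),s["tcp_pos"].round(2))
wi=viewer.camera_info("wrist"); im=viewer.read_camera("wrist"); save(im,"wj.png")
c=proj(T(0,75,154),wi).astype(int);print(c)
cv2.imwrite("pics/wjc.png",cv2.resize(cv2.cvtColor(im,cv2.COLOR_RGB2BGR)[c[1]-35:c[1]+35,c[0]-35:c[0]+35],(490,490),interpolation=0))
# gentle feel
z=166
while z>144.5:
    z-=.75; robot.servo_line(T(1.05,1.25,z),feed=25); s=robot.observe(); d=s["contact_force"]-f0
    if z<163: print("%.2f"%z,s["tcp_pos"][2].round(2),[round(v,1) for v in(d@ex,d@ey,d[2])],s["wrist_torque"].round(2))
    if np.linalg.norm(d)>6: break
print(s["t"])
E
```

```text
13.9167 [-0.32 -0.78 -3.34] [499.76 218.58 166.19]
[279 128]
162.25 162.2 [np.float64(-0.1), np.float64(1.3), np.float64(-0.7)] [-0.07  0.06 -0.07]
161.50 161.47 [np.float64(-0.1), np.float64(2.0), np.float64(0.4)] [-0.03  0.05  0.01]
160.75 160.7 [np.float64(-0.0), np.float64(1.2), np.float64(0.4)] [-0.08  0.07  0.  ]
160.00 159.95 [np.float64(0.7), np.float64(0.9), np.float64(0.2)] [-0.08  0.04 -0.  ]
159.25 159.2 [np.float64(0.5), np.float64(0.5), np.float64(0.2)] [-0.02  0.07  0.03]
158.50 158.45 [np.float64(0.8), np.float64(0.7), np.float64(-0.5)] [-0.08  0.08  0.  ]
157.75 157.72 [np.float64(0.7), np.float64(0.6), np.float64(0.4)] [-0.05  0.07  0.01]
157.00 156.92 [np.float64(-0.4), np.float64(1.3), np.float64(0.1)] [-0.1   0.1  -0.01]
156.25 156.18 [np.float64(-0.1), np.float64(1.4), np.float64(-0.3)] [-0.06  0.12  0.07]
155.50 155.44 [np.float64(-0.7), np.float64(0.2), np.float64(-0.1)] [-0.06  0.08 -0.02]
154.75 154.71 [np.float64(0.6), np.float64(1.2), np.float64(1.0)] [-0.07  0.11  0.02]
154.00 153.94 [np.float64(0.2), np.float64(0.8), np.float64(-0.7)] [-0.06  0.06 -0.01]
[... 435 characters left out ...]
149.50 149.46 [np.float64(0.6), np.float64(0.7), np.float64(0.6)] [-0.07  0.04 -0.  ]
148.75 148.71 [np.float64(0.5), np.float64(1.0), np.float64(-1.2)] [-0.04  0.1  -0.01]
148.00 147.95 [np.float64(0.5), np.float64(1.1), np.float64(0.8)] [-0.06  0.09  0.01]
147.25 147.2 [np.float64(0.1), np.float64(0.3), np.float64(0.6)] [-0.08  0.07 -0.  ]
146.50 146.46 [np.float64(0.4), np.float64(-0.2), np.float64(0.3)] [-0.1   0.1  -0.01]
145.75 145.69 [np.float64(-1.0), np.float64(0.9), np.float64(0.8)] [-0.04  0.11 -0.01]
145.00 144.94 [np.float64(-0.6), np.float64(1.5), np.float64(-0.3)] [-0.09  0.08  0.02]
144.25 144.42 [np.float64(-0.1), np.float64(1.0), np.float64(1.2)] [-0.07  0.17 -0.05]
21.2167
```

View pics/wjc.png

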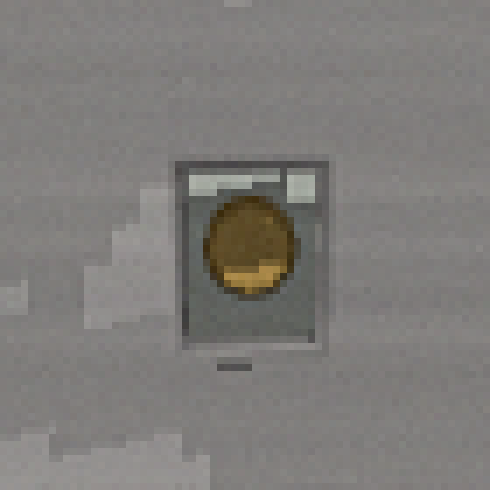

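The pin is centred in the hole, and the descent stayed free of force until about TCP z = 144.4, where the ears should be flat. Next I'll press to about 10 N, ease off and release.

```bash
python3 - <<'E'
from h import *
ex=np.array([np.cos(np.radians(-12.4)),np.sin(np.radians(-12.4)),0]);ey=np.array([-ex[1],ex[0],0]); o=np.array([498.4,217.5,0])
def T(z): return o+ex*1.05+ey*1.25+[0,0,z]
f0=np.array([-.32,-.78,-3.3])
def F():
    L=[]
    for _ in range(5): robot.hold(.03); L.append(robot.observe()["contact_force"]-f0)
    return np.mean(L,0)
z=144.25; d=F()
while d[2]<10 and z>136:
    z-=.4 if d[2]<8 else .2; robot.servo_line(T(z),feed=15); d=F(); s=robot.observe()
    print("%.2f"%z,s["tcp_pos"][2].round(2),[round(float(v),1) for v in(d@ex,d@ey,d[2])],s["wrist_torque"].round(2))
robot.hold(1.0); print("held",F().round(1))
while d[2]>4.5 and z<145:
    z+=.4; robot.servo_line(T(z),feed=15); d=F()
print("eased",z,d.round(1),robot.observe()["t"])
E
```

```text
143.85 143.99 [0.2, 0.2, 4.1] [-0.16  0.24 -0.01]
143.45 143.56 [-0.6, 0.2, 6.1] [-0.18  0.33 -0.01]
143.05 143.21 [-0.4, -0.5, 7.7] [-0.22  0.41 -0.02]
142.65 142.9 [-0.7, -0.4, 9.2] [-0.3   0.47  0.04]
142.45 142.76 [-0.9, -0.3, 10.1] [-0.31  0.52 -0.  ]
held [-1.1 -0.2 10.1]
eased 144.05 [1.7 0.3 4.3] 26.3
```

The press held at 10 N, but a moment of about 0.5 N m built up, so the pan may have been slightly tilted in the grip. I'll open the jaws so it can settle flat, regrip, press again, and compare the moments.

```bash
python3 - <<'E'
from h import *
ex=np.array([np.cos(np.radians(-12.4)),np.sin(np.radians(-12.4)),0]);ey=np.array([-ex[1],ex[0],0]); o=np.array([498.4,217.5,0])
def T(z): return o+ex*1.05+ey*1.25+[0,0,z]
def F():
    L=[];M=[]
    for _ in range(5): robot.hold(.03); s=robot.observe(); L.append(s["contact_force"]);M.append(s["wrist_torque"])
    return np.mean(L,0),np.mean(M,0)
grip(0.4,30); robot.servo_line(T(145.2),feed=30); robot.hold(.3); f0,m0=F(); print("free",f0.round(2),m0.round(3),robot.observe()["tcp_pos"].round(2))
wi=viewer.camera_info("wrist"); im=viewer.read_camera("wrist"); save(im,"wk.png")
grip(0.0,30); robot.hold(.2); f,m=F(); print("regrip",(f-f0).round(2),(m-m0).round(3))
z=145.2; d=f-f0
while d[2]<9 and z>138:
    z-=.4 if d[2]<7 else .2; robot.servo_line(T(z),feed=15); f,m=F(); d=f-f0
    print("%.2f"%z,robot.observe()["tcp_pos"][2].round(2),[round(float(v),1) for v in(d@ex,d@ey,d[2])],(m-m0).round(2))
robot.hold(1.0); print("held",(F()[0]-f0).round(1),robot.observe()["t"])
while d[2]>1 and z<146:
    z+=.3; robot.servo_line(T(z),feed=15); d=F()[0]-f0
print("eased",z,d.round(1),robot.observe()["t"])
E
```

```text
free [ 0.25 -0.13  0.07] [-0.067  0.085 -0.01 ] [499.73 218.48 145.22]
regrip [0.24 0.16 0.1 ] [-0.026 -0.094  0.009]
144.80 144.88 [-0.8, -0.6, 1.1] [-0.05  0.01  0.02]
144.40 144.5 [-0.7, -0.5, 2.9] [-0.13  0.13  0.02]
144.00 144.16 [-1.0, -0.8, 5.0] [-0.19  0.19  0.01]
143.60 143.89 [-1.8, -1.1, 6.1] [-0.21  0.3   0.02]
143.20 143.64 [-1.4, -1.5, 7.5] [-0.23  0.42  0.01]
143.00 143.5 [-2.1, -1.1, 8.1] [-0.28  0.45  0.03]
142.80 143.38 [-2.5, -1.7, 8.6] [-0.3   0.52  0.04]
142.60 143.27 [-2.0, -2.3, 9.4] [-0.3   0.56  0.03]
held [-2.9 -1.4  8.8] 32.9167
eased 145.00000000000009 [ 0.8 -0.1  0.9] 36.25
```

The moment is the same with the settled pan, so it's not tilt. I'll release and check.

```bash
python3 - <<'E'
from h import *
ex=np.array([np.cos(np.radians(-12.4)),np.sin(np.radians(-12.4)),0]);ey=np.array([-ex[1],ex[0],0]); o=np.array([498.4,217.5,0])
def T(z): return o+ex*1.05+ey*1.25+[0,0,z]
grip(0.45); robot.hold(.2); robot.servo_line(T(200),feed=60); robot.servo_line(T(330),feed=150); robot.hold(.3)
s=robot.observe(); print(s["t"],s["contact_force"].round(2))
im=viewer.read_camera("wrist");wi=viewer.camera_info("wrist"); save(im,"we.png")
for n in("pan","pan_handle","pan_hole","rack_seat"):
    for d in viewer.pinpoint(n,"wrist"):
        w=world(d["at"],wi); print(n,round(d["confidence"],2),w.round(1),"rack",((w-o)@ex).round(1),((w-o)@ey).round(1))
sc=viewer.read_camera("scene"); 
a=cv2.resize(im[70:270,190:390],(400,400),interpolation=0); b=cv2.resize(sc[220:310,270:360],(400,400),interpolation=0)
save(np.hstack([a,b]),"final.png"); print(s["t"])
E
```

```text
39.4083 [-0.18  0.27 -0.3 ]
pan 0.92 [499.  215.9  52.7] rack 1.0 -1.4
pan 0.9 [ 377.3 -278.6    3.5] rack -11.7 -510.6
pan 0.59 [ 3.85e+02 -2.94e+01 -1.00e-01] rack -57.7 -265.5
pan_handle 0.85 [499.4 217.5 162. ] rack 1.0 0.2
pan_hole 0.94 [514.9 295.7 126.5] rack -0.6 80.0
rack_seat 0.53 [516.6 292.7 126.7] rack 1.7 77.4
39.4083
```

View pics/final.png

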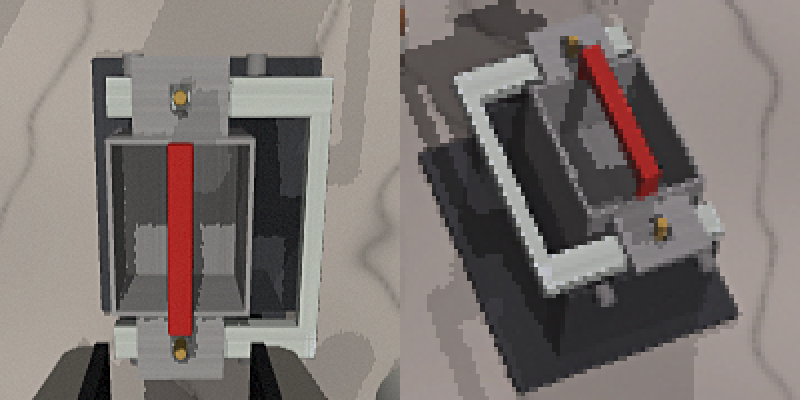

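Both pins stand through both ear holes: (180,98) and (180,350) in the wrist crop, and both also show in the scene crop. The ears lie flat on the rails, so I'm handing in.

```bash
python3 -c "
from h import *
robot.job_done()"
```

```text
the job is handed in; nothing more can be done
```

The steel pan is hanging on the rack with both ears over the brass pins, and I handed the job in at about 39 s of the 72 s allowed. I found the pins and the pan with the wrist camera. I gripped the red handle and corrected by about 1 mm by looking through the ear hole. The pins went in with no noticeable contact force.

- **Pressing:** I pressed at about 10 N for 1 s. A moment of about 0.5 N m built up, so I let go to let the pan settle, regripped it and pressed again at about 9 N for 1 s. I then eased off and released. The measured pressing force never passed about 10 N.
- **Last checks:** The wrist and scene pictures show both pins through the ears and the ears flat on the rails. The handle was found at z = 162 mm, against 164 mm expected. The gripper was clear and the tool force was about zero.
- **Disagreements:**
  - The moment came back unchanged in the second press, so I put it down to the arm giving slightly rather than to the pan tilting. I did not check that further.
  - The network put the pan's origin at z = 53 mm (expected 60 mm) and the +y hole at y = 80 mm (expected 75 mm). Both are a little outside its stated accuracy, and the pictures contradict both.

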